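# Load the steriliser tray after drilling practice

### The job

Open the steel steriliser tray: lift its hold-down bar level and straight up out of the two U brackets, then lay it flat on the black rubber pad, lengthwise and wholly on it. Only after that, load the tray: lay the two drills with an angled head flat on the floor of the long bay, side by side, the same way up as they lie now, and stand the round bur stand upright on the floor of the short bay. Leave the straight drill and the square bur stand where they lie.

Things in the scene. Friction and masses are not known exactly. Their poses are not given: they have to be found in the camera images.
- tray: Fixed open steel tray 272 (x) x 168 (y) mm, walls 18 high, 4 thick, floor 3 thick. Origin: centre of underside; x away from robot (within 0.2 rad), z up. 14 mm high divider at x = +50. Inside: long bay x = -132 to 48, short bay x = 52 to 132, both y = -80 to 80. U brackets outside the long walls at x = -42, y = 84 to 96 either side: seat 36, top 52 above underside; slot 16 wide, posts 5 thick.
- bar: Loose dark steel bar (0.18 kg), 12 mm wide, 10 high, 209 long along its y, with end blocks 22 x 6 x 14 high, undersides level with the bar's. Alike either way round. Origin: middle of underside, z up. Starts crosswise over the long bay in the U brackets, underside 36 mm above the bench. Grip across its width at the middle; tray floor is 33 mm below it.
- pad: Flat black rubber pad fixed to the bench, 240 mm (x) x 80 mm (y) x 4 mm thick, at the far left or the far right of the working area. Origin: centre of its underside, its top 4 mm above; x along its length.
- angled_a: Loose steel drill (0.11 kg) with ANGLED head, L-shaped from above, lying flat on the bench. Sleeve 16 x 16 mm, x = -60 to +40 mm; tail to x = -74; crosswise head, 15 mm thick, at x = 62 to 77, sticks out to y = +38. Origin: underside of the sleeve at its balance point; x to the head, z up. Pinch the sleeve there across y. Belongs in the long bay.
- angled_b: Loose steel drill (0.11 kg) with ANGLED head, L-shaped from above, lying flat on the bench. Sleeve 16 x 16 mm, x = -60 to +40 mm; tail to x = -74; crosswise head, 15 mm thick, at x = 62 to 77, sticks out to y = +38. Origin: underside of the sleeve at its balance point; x to the head, z up. Pinch the sleeve there across y. The twin of angled_a; belongs in the long bay.
- straight: Look-alike: hand drill of bare steel with the same sleeve but a STRAIGHT tapered nose in line with it, no crosswise head; it reaches from x = -74 to +77 mm. Origin: underside of the sleeve; x points to the nose. Loose. Does not belong in the tray: leave it.
- round_stand: ROUND bur stand: an aluminium puck 40 mm in diameter and 22 mm high with a ring of six thin burs standing 12 mm above its top. Origin: centre of its underside, z up. Loose, about 0.08 kg; grip the puck across its diameter. Belongs in the short bay.
- square_stand: Look-alike: SQUARE bur stand, an aluminium block 42 x 42 mm and 22 mm high with six burs standing 12 mm above its top. Origin: centre of its underside. Loose. Does not belong in the tray: leave it.
Mind the look-alikes: they are no part of the job. What is shaped like the round_stand but green is not meant.

How it is judged (in metres and radians):
On the way, in this order (a step that is already met when the one before it is completed fails the run):
1. the bar is lifted level, clear above both U brackets, while the tray is still empty (z of bar in the frame of tray between 0.056 and 0.5 m and angle between bar's own z axis and vertical below 0.2 rad and x of bar in the frame of tray between -0.072 and -0.012 m and y of bar in the frame of tray between -0.03 and 0.03 m and horizontal distance between each of angled_a, angled_b, round_stand and tray above 0.17 m), for 0.04 s.
2. the bar lies on the pad, lengthwise, while the tray is still empty (x of bar in the frame of pad between -0.02 and 0.02 m and y of bar in the frame of pad between -0.03 and 0.03 m and z of bar in the frame of pad between 0 and 0.009 m and angle between the y axis of bar and the x axis of pad, either way round below 0.28 rad and linear speed of bar below 0.02 m/s and angular speed of bar below 0.3 rad/s and horizontal distance between each of angled_a, angled_b, round_stand and tray above 0.17 m), for 0.1 s.
At the end, for the whole second after the job is handed in: Bar flat on the pad (within 20 mm lengthwise, 30 mm sideways, 0.28 rad); both angled drills flat on the long bay's floor and the round stand upright on the short bay's (within 4 mm of the floor, 0.1 rad); straight drill and square stand within 25 mm of their start; all at rest (x of bar in the frame of pad between -0.02 and 0.02 m and y of bar in the frame of pad between -0.03 and 0.03 m and z of bar in the frame of pad between 0 and 0.009 m and angle between the y axis of bar and the x axis of pad, either way round below 0.28 rad and linear speed of each of bar, angled_a, angled_b, round_stand, straight, square_stand below 0.02 m/s and angular speed of each of bar, angled_a, angled_b, round_stand, straight, square_stand below 0.3 rad/s and x of angled_a in the frame of tray between -0.1 and 0.016 m and y of angled_a in the frame of tray between -0.078 and 0.078 m and z of angled_a in the frame of tray between 0 and 0.007 m and angle between each of angled_a, angled_b, round_stand's own z axis and vertical below 0.1 rad and x of angled_b in the frame of tray between -0.1 and 0.016 m and y of angled_b in the frame of tray between -0.078 and 0.078 m and z of angled_b in the frame of tray between 0 and 0.007 m and x of round_stand in the frame of tray between 0.058 and 0.126 m and y of round_stand in the frame of tray between -0.07 and 0.07 m and z of round_stand in the frame of tray between 0 and 0.007 m and distance of each of straight, square_stand from where it was at the start of the episode below 0.025 m); the robot touches nothing.
It fails at once if the bar is tipped instead of being kept level (0.4 rad) (angle between bar's own z axis and vertical above 0.4 rad).
It fails at once if a look-alike is moved by more than 25 mm (not (distance of straight from where it was at the start of the episode below 0.025 m) or not (distance of square_stand from where it was at the start of the episode below 0.025 m)).
It also fails if it takes over 115 s, if anything falls off the work surface, if the arm or the gripper's body presses on something with over 40 N, if the wrist force passes 120 N, or if a joint passes its speed limit or range.

### The arm

A 6-joint arm with a two-finger parallel gripper is mounted at the origin on the work surface. World frame = base frame: x ahead of the robot, y to its left, z up, the work surface at z = 0. Lengths are in m, angles in degrees, forces in N, time in s.
With the tool pointing down it reaches from about 0.3 to 0.75 m from the base axis. Payload 8.5 kg.
Tool frame: the origin (TCP) lies midway between the tips of the shut fingers; the grasp point (between the pads) lies env.tcp_to_grasp behind it (env.tcp_to_grasp is the distance from the TCP to the grasp point, in m); z points along the fingers, y is the line along which they close (so a half turn about z gives the same grasp; the last joint's range is limited). The gripper opens to 85 mm and grips with 20 to 120 N. Pads are 22 mm wide; open, the fingers measure 114 mm over their backs; the gripper's body (76 mm by 85 mm) begins 54 mm behind the grasp point. The pads swing forward as they close: fully open they stand 13 mm farther back than shut.
Start: joints at [-77.596, 21.807, 74.336, -0, 83.858, -12.336], TCP at [0.23, -0.5, 0.231] pointing down, gripper open.
Joint ranges: [-178.18, 178.18], [-50.72, 133.34], [12.68, 142.11], [-81.47, 261.47], [9.98, 163.14], [-165.26, 165.26]. Speed limits (degrees/s): [136.94, 136.94, 180, 180, 180, 180].

### API

Orientations are given as a 3x3 rotation matrix whose columns are the frame's x, y, z axes.
In Python, from rig import observe, optics, job, env gives the robot as it stands. The module is installed in compiled form; this text tells all that it offers.
- The arm moves only by the shell command python3 -m jog 'ROWS' [FORCE]. ROWS is JSON, a list of rows, each a list of 7 numbers: the turn, a rotation vector about the tool's x, y, z in rad, then the shift along the tool's x, y, z in m, then the opening in per cent of the stroke, from 0 (shut) to 100 (fully open). A call has 1 to 10 rows; each row shifts and turns the commanded pose from where the row before left it, along the tool's axes as they then stand; what a row does not reach is not made up. A row lasts 1/8 s, in which the tool goes at most 62.5 mm and 10.7 degrees, less where a joint would pass 70% of its speed; a pose out of reach is approached as far as the arm can. A call is refused whole if a number of a shift passes 0.0625 or a number of a turn 0.188, either way. A call with a gripper value outside its range is refused whole. The fingers move at their own pace and stop on an object; FORCE is the grip in N (left out, the last holds). Time passes only in rows, so rows that do not move let the fingers close. It gives the time, the measured TCP pose, the force, the opening and the grip force at its end, in the units of the state.
- observe(): the state, without advancing time (a new reading comes with each control period).
- optics.get_image(name): name is "scene" or "top" or "wrist"; returns a dict with "pixels" (420x560x3 uint8, red, green, blue), "mtx" (3x3 intrinsics, pixels), "rvec" (rotation vector, rad) and "tvec" (3), from world to camera coordinates, as OpenCV has them. Camera axes: x right, y down, z forward; pixel columns grow to the right and rows downward; lengths in m; the calibration is good to about 2 mm. A picture is of the moment at which its call begins. There is no depth.
- job.close_job(): hands the job in; it is judged then, once.
The state is a dict: "time_s": time; "q": joint angles; "qvel": joint speeds; "joint_efforts": joint torques, N m; "position": TCP position; "tool_rot": TCP orientation; "ft_force": force on the tool from outside, world axes, zero at the start; "wrist_torque": the same for the moment, N m; "grip_width": finger opening in m; "gripper_force": force on a finger pad.
Only numpy, scipy, OpenCV 4.12 (cv2) and the standard library are available. Lean on these libraries where they do the work, as an engineer would, in place of code of your own. Each camera call takes 0.05 s, during which the arm holds its last target. There are 200 camera calls.

## Working session

There is one attempt and no reset: what is moved stays moved. The work goes in short steps, Python scripts to look and compute and a shell command to move; the robot and the scene stay as the last step left them, time stands still between calls to the robot, and variables do not carry over. Pictures are saved under pics/ and viewed, at most 17 in all, crops included, and the job is handed in when it is done.

```bash
mkdir -p pics; cat > h.py <<'E'
import numpy as np, cv2
from rig import observe, optics, job, env
def snap(n,f):
    d=optics.get_image(n); np.savez('pics/'+f+'.npz',**d); cv2.imwrite('pics/'+f+'.png',d['pixels'][:,:,::-1]); return d
def load(f): return dict(np.load('pics/'+f+'.npz'))
def crop(f,x,y,w,h,s,o):
    im=load(f)['pixels'][y:y+h,x:x+w,::-1]; cv2.imwrite('pics/'+o+'.png',cv2.resize(im,None,fx=s,fy=s,interpolation=cv2.INTER_CUBIC))
def px(d,u,v,z):
    R=cv2.Rodrigues(d['rvec'])[0]; C=-R.T@d['tvec'].ravel()
    r=R.T@np.linalg.solve(d['mtx'],[u,v,1]); return C+r*(z-C[2])/r[2]
def proj(d,P): return cv2.projectPoints(np.float64(P).reshape(-1,1,3),d['rvec'],d['tvec'],d['mtx'],None)[0].reshape(-1,2)
E
python3 - <<'E'
from h import *
for n in ('top','scene'): snap(n,n+'0')
for n in ('top0',): crop(n,0,0,560,420,1.42,n+'b')
s=observe(); print(s['time_s'],s['position'],s['tool_rot'],env.tcp_to_grasp,s['grip_width'])
E
```

```text
0.1 [ 0.2301125  -0.49927828  0.23079713] [[ 9.08223348e-01  4.18485693e-01 -2.71985882e-04]
 [ 4.18485703e-01 -9.08222589e-01  1.20183433e-03]
 [ 2.55926750e-04 -1.20535620e-03 -9.99999241e-01]] 0.0187 0.08553779050671008
```

View pics/top0b.png

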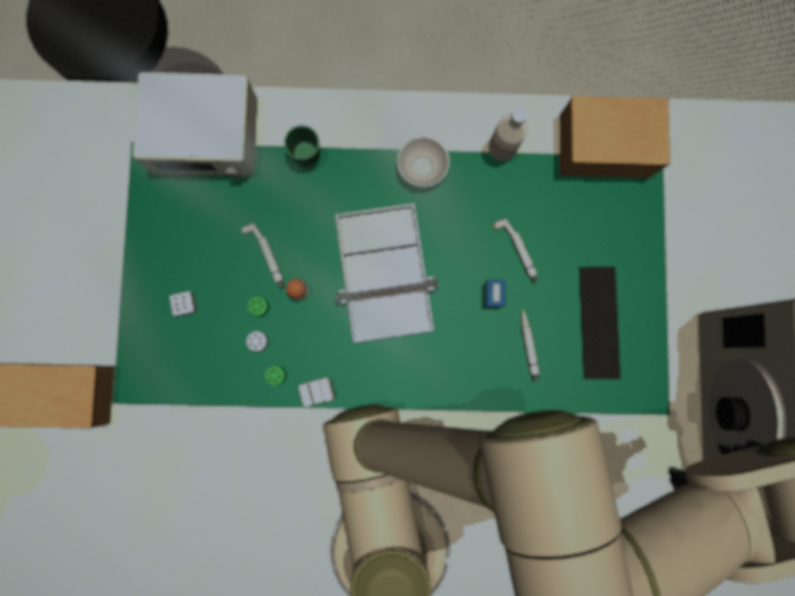

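View pics/scene0.png

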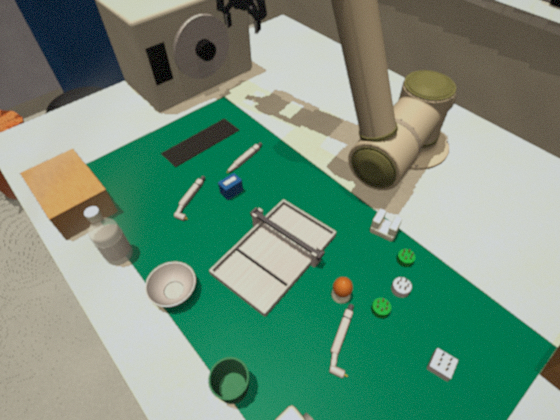

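The top view (scale 1.42) shows:
- **Tray and bar:** tray about (385,272), bar from (338,297) to (437,285).
- **Pad:** (600,322).
- **Angled drills:** (263,253) and (517,248). The straight look-alike is at (530,343).
- **Round stand:** white one at (256,341). Look-alikes are green pucks at (257,306) and (275,376), the square stand at (181,303), and a white block at (316,391).

Next is a close crop to check this choice.

```bash
python3 - <<'E'
from h import *
a=load('top0')['pixels'][:,:,::-1]
r=lambda x,y,w,h,s: cv2.resize(a[y:y+h,x:x+w],None,fx=s,fy=s,interpolation=cv2.INTER_CUBIC)
cv2.imwrite('pics/c1.png',np.vstack([np.hstack([r(110,145,100,130,4),r(340,145,100,130,4)])]))  # left/right
cv2.imwrite('pics/c2.png',r(225,135,92,115,5))
E
```

```text
(no output)
```

View pics/c1.png

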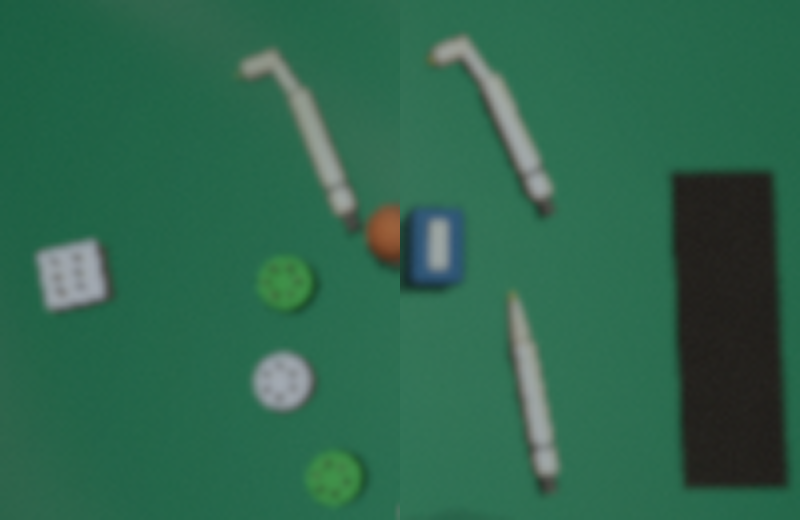

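View pics/c2.png

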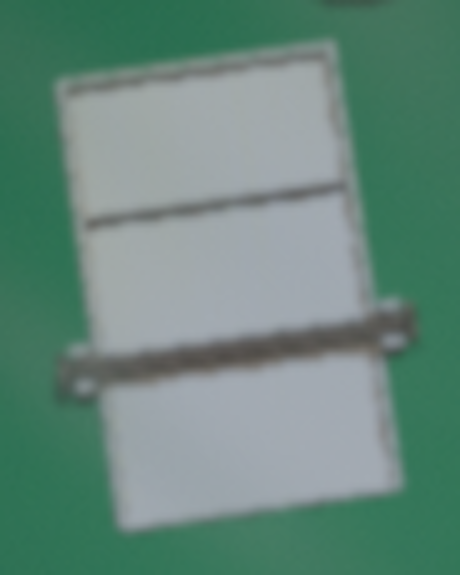

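The crops show:
- **Left drill:** crosswise head, from head (257,62) to tail (353,226).
- **Right drill:** the same, from head (450,50) to tail (547,212).
- **Straight drill:** pointed nose at (512,292).
- **Round stand:** white puck at (283,381).
- **Tray:** corners (58,80), (335,42), (402,488), (120,530) in c2. The bar runs from (60,380) to (412,323).

```bash
cat > m.py <<'E'
from h import *
d=load('top0')
def q(u,v,s,x0,y0,z): return px(d,(u+.5)/s-.5+x0,(v+.5)/s-.5+y0,z)
A=lambda u,v,z:q(u,v,4,110,145,z)
B=lambda u,v,z:q(u-400,v,4,340,145,z)
T=lambda u,v,z:q(u,v,5,225,135,z)
np.set_printoptions(precision=4,suppress=True)
c=np.array([T(*p,.018) for p in((58,80),(335,42),(402,488),(120,530))])
print('tray ctr',c.mean(0),'len',np.linalg.norm(c[0]-c[3]),np.linalg.norm(c[1]-c[2]),np.linalg.norm(c[0]-c[1]))
ax=(c[0]+c[1]-c[2]-c[3])[:2];print('yaw',np.degrees(np.arctan2(ax[1],ax[0])))
b=np.array([T(60,380,.05),T(412,323,.05)]);print('bar',b,b.mean(0),np.degrees(np.arctan2(*(b[0]-b[1])[1::-1]))-90)
p=np.array([B(*x,.004) for x in((671,172),(772,172),(787,487),(684,488))]);print('pad',p.mean(0),p)
ax=(p[0]+p[1]-p[2]-p[3])[:2];print('yaw',np.degrees(np.arctan2(ax[1],ax[0])))
for n,F,h,t in(('a',A,(303,95),(352,225)),('b',B,(492,80),(545,212))):
  H,t=F(*h,.010),F(*t,.008); e=(H-t)[:2]; print(n,H,t,np.linalg.norm(e),'yaw',np.degrees(np.arctan2(e[1],e[0])),'o',t[:2]+e/np.linalg.norm(e)*.074)
print('round',A(283,381,.018),'sq',A(73,274,.018),'green',A(286,283,.018),A(334,478,.018))
print('straight',B(512,292,.008),B(548,490,.008),'blue',B(437,247,.03),'ball',A(395,234,.02))
E
python3 m.py
```

```text
tray ctr [0.5673 0.0266 0.018 ] len 0.27285579279212324 0.27207692173885856 0.16849588805123808
yaw 9.494058394887727
bar [[ 0.5033  0.1219  0.05  ]
 [ 0.5412 -0.0806  0.05  ]] [0.5223 0.0207 0.05  ] 10.610017843058088
pad [ 0.4723 -0.4311  0.004 ] [[ 0.5901 -0.3889  0.004 ]
 [ 0.5919 -0.466   0.004 ]
 [ 0.3548 -0.4733  0.004 ]
 [ 0.3524 -0.3961  0.004 ]]
yaw 1.755277342019407
a [0.6313 0.2837 0.01  ] [0.534  0.2433 0.008 ] 0.10540286287128221 yaw 22.58687751578881 o [0.6023 0.2717]
b [ 0.6563 -0.2511  0.01  ] [ 0.5566 -0.2917  0.008 ] 0.10768040334791812 yaw 22.161066052544435 o [ 0.6251 -0.2638]
round [0.4164 0.2868 0.018 ] sq [0.4916 0.4446 0.018 ] green [0.4885 0.288  0.018 ] [0.3467 0.2465 0.018 ]
straight [ 0.4955 -0.2668  0.008 ] [ 0.3489 -0.2935  0.008 ] blue [ 0.5255 -0.2061  0.03  ] ball [0.5266 0.2089 0.02  ]
```

```bash
cat > go.py <<'E'
import sys
from h import *
# target: x y z ypaw(deg yaw of tool y, mod 180): remaining shift in current tool axes, turn about tool z, then shift in axes after the turn
x,y,z,w=map(float,sys.argv[1:5])
s=observe();R=np.array(s['tool_rot']);D=np.array([x,y,z])-s['position']
cur=np.degrees(np.arctan2(R[1,1],R[0,1]));dy=(w-cur+90)%180-90
Rz=cv2.Rodrigues(np.array([0,0,np.radians(dy)]))[0]
np.set_printoptions(precision=4,suppress=True)
print('shift now',R.T@D,'turn z',-np.radians(dy),'(alt %.3f)'%(-np.radians(dy-180*np.sign(dy))),'shift after turn',(Rz@R).T@D,'tilt vec',R.T@np.cross(R[:,2],[0,0,-1]),'q',np.array(s['q']),'t',s['time_s'])
E
python3 go.py 0.525 0.02 0.231 9.5
```

```text
shift now [ 0.4851 -0.3482  0.0003] turn z -1.3048249212699217 (alt 1.837) shift after turn [ 0.4635  0.3765 -0.0005] tilt vec [-0.0012 -0.0003  0.    ] q [-77.5964  21.8365  74.3774  -0.0004  83.8567 -12.3354] t 0.1
```

```bash
J="python3 -m jog"; 
python3 -m jog '[[0,0,0,0.0243,-0.0174,0,100],[0,0,0,0.0243,-0.0174,0,100],[0,0,0,0.0243,-0.0174,0,100],[0,0,0,0.0243,-0.0174,0,100],[0,0,0,0.0243,-0.0174,0,100],[0,0,0,0.0243,-0.0174,0,100],[0,0,0,0.0243,-0.0174,0,100],[0,0,0,0.0243,-0.0174,0,100],[0,0,0,0.0243,-0.0174,0,100],[0,0,0,0.0243,-0.0174,0,100]]' >/dev/null
python3 -m jog '[[0,0,0,0.0243,-0.0174,0,100],[0,0,0,0.0243,-0.0174,0,100],[0,0,0,0.0243,-0.0174,0,100],[0,0,0,0.0243,-0.0174,0,100],[0,0,0,0.0243,-0.0174,0,100],[0,0,0,0.0243,-0.0174,0,100],[0,0,0,0.0243,-0.0174,0,100],[0,0,0,0.0243,-0.0174,0,100],[0,0,0,0.0243,-0.0174,0,100],[0,0,0,0.0243,-0.0174,0,100]]' >/dev/null
python3 -m jog '[[0,0,-0.186,0,0,0,100],[0,0,-0.186,0,0,0,100],[0,0,-0.186,0,0,0,100],[0,0,-0.186,0,0,0,100],[0,0,-0.186,0,0,0,100],[0,0,-0.186,0,0,0,100],[0,0,-0.186,0,0,0,100],[0,0,0,0,0,0,100],[0,0,0,0,0,0,100]]'
python3 go.py 0.525 0.02 0.231 9.5
python3 -c "
from h import *
snap('wrist','w1')"
```

```text
time_s: 3.72
position: [0.5259, 0.02, 0.2312]
tool_rot: [[-0.159, 0.987, -0.0], [0.987, 0.159, 0.0], [0.0, -0.0, -1.0]]
ft_force: [-0.3, 0.3, 0.4]
grip_width: 0.0854
gripper_force: 0.0
shift now [ 0.0002 -0.0008  0.0002] turn z -0.006403414396907125 (alt 3.135) shift after turn [ 0.0002 -0.0008  0.0002] tilt vec [-0.0004 -0.0001  0.    ] q [-10.7283  19.4337  78.0706  -0.0003  82.5182 -19.8613] t 3.725
```

View pics/w1.png

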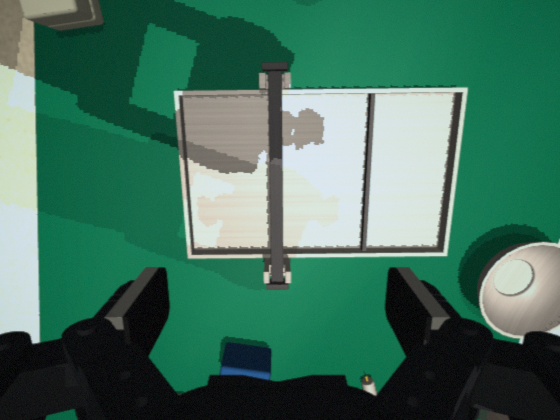

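The wrist view shows the bar from (275,66) to (277,287), and tray rim corners at (177,91), (466,88), (447,257) and (188,258).

```bash
python3 - <<'E'
from h import *
d=load('w1'); np.set_printoptions(precision=4,suppress=True)
a,b=px(d,275,66,.05),px(d,277,287,.05);e=a-b
print(a,b,(a+b)/2,np.degrees(np.arctan2(e[1],e[0]))-90,np.linalg.norm(e))
c=np.array([px(d,*p,.018) for p in((177,91),(466,88),(447,257),(188,258))]);print(c,c.mean(0))
ax=(c[1]+c[2]-c[0]-c[3])[:2];print('yaw',np.degrees(np.arctan2(ax[1],ax[0])))
print(proj(d,[[.5259,.02,.046]]))
E
```

```text
[0.5085 0.1182 0.05  ] [ 0.5424 -0.0819  0.05  ] [0.5255 0.0181 0.05  ] 9.598964997502861 0.20292508186850003
[[ 0.4217  0.0853  0.018 ]
 [ 0.6855  0.1304  0.018 ]
 [ 0.7162 -0.0359  0.018 ]
 [ 0.4473 -0.0802  0.018 ]] [0.5677 0.0249 0.018 ]
yaw 9.516828211332017
[[276.8866 182.9439]]
```

```bash
python3 -m jog '[[0,0,-0.005,-0.001,0,0.022,100],[0,0,0,0,0,0.024,100],[0,0,0,0,0,0.024,100],[0,0,0,0,0,0.024,100],[0,0,0,0,0,0.024,100],[0,0,0,0,0,0.024,100],[0,0,0,0,0,0.024,100],[0,0,0,0,0,0.02,100],[0,0,0,0,0,0.012,100],[0,0,0,0,0,0.008,100]]' 60
python3 -m jog '[[0,0,0,0,0,0,100],[0,0,0,0,0,0,50],[0,0,0,0,0,0,30],[0,0,0,0,0,0,0],[0,0,0,0,0,0,0],[0,0,0,0,0,0,0],[0,0,0,0,0,0,0],[0,0,0,0,0,0,0]]' 60
python3 go.py 0.5255 0.0185 0.023 9.5
```

```text
time_s: 5.03
position: [0.5262, 0.0189, 0.025]
tool_rot: [[-0.166, 0.986, 0.0], [0.986, 0.166, -0.0], [-0.0, 0.0, -1.0]]
ft_force: [0.0, 0.5, -0.1]
grip_width: 0.0857
gripper_force: 0.0
time_s: 6.02
position: [0.5262, 0.0189, 0.0256]
tool_rot: [[-0.167, 0.986, 0.0], [0.986, 0.167, -0.0], [-0.0, 0.0, -1.0]]
ft_force: [-2.0, -0.0, 5.3]
grip_width: 0.0109
gripper_force: 58.9
shift now [-0.0003 -0.0007  0.0026] turn z 0.0022577344140731993 (alt -3.139) shift after turn [-0.0003 -0.0007  0.0026] tilt vec [0.0003 0.0001 0.    ] q [-10.8322  33.5356  93.809   -0.0017  52.6346 -20.4605] t 6.025
```

```bash
python3 -m jog '[[0,0,0,0,0,-0.004,0],[0,0,0,0,0,-0.008,0],[0,0,0,0,0,-0.012,0],[0,0,0,0,0,-0.016,0],[0,0,0,0,0,-0.02,0],[0,0,0,0,0,-0.024,0],[0,0,0,0,0,-0.024,0],[0,0,0,0,0,-0.024,0],[0,0,0,0,0,-0.02,0],[0,0,0,0,0,-0.01,0]]'
python3 go.py 0.472 -0.431 0.187 -88.25
python3 -c "
from h import *
snap('wrist','w2')"
```

```text
time_s: 7.28
position: [0.5262, 0.019, 0.1888]
tool_rot: [[-0.167, 0.986, 0.002], [0.986, 0.167, -0.0], [-0.001, 0.002, -1.0]]
ft_force: [-0.5, -0.7, -2.0]
grip_width: 0.0104
gripper_force: 58.6
shift now [-0.4346 -0.1287  0.0019] turn z -1.4332915043850047 (alt 1.708) shift after turn [ 0.0679 -0.4481  0.001 ] tilt vec [0.0018 0.0007 0.    ] q [-10.8306  21.4721  82.3056   0.0004  76.1139 -20.4591] t 7.275
```

View pics/w2.png

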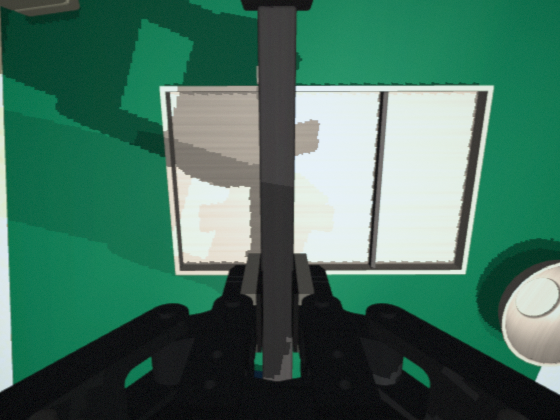

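The bar is held level, from (278,5) to (275,375), and both ends are clear of the brackets. Next I carry it to the pad.

```bash
python3 -m jog '[[0,0,0,-0.0217,-0.0064,0,0],[0,0,0,-0.0217,-0.0064,0,0],[0,0,0,-0.0217,-0.0064,0,0],[0,0,0,-0.0217,-0.0064,0,0],[0,0,0,-0.0217,-0.0064,0,0],[0,0,0,-0.0217,-0.0064,0,0],[0,0,0,-0.0217,-0.0064,0,0],[0,0,0,-0.0217,-0.0064,0,0],[0,0,0,-0.0217,-0.0064,0,0],[0,0,0,-0.0217,-0.0064,0,0]]' >/dev/null
python3 -m jog '[[0,0,0,-0.0217,-0.0064,0,0],[0,0,0,-0.0217,-0.0064,0,0],[0,0,0,-0.0217,-0.0064,0,0],[0,0,0,-0.0217,-0.0064,0,0],[0,0,0,-0.0217,-0.0064,0,0],[0,0,0,-0.0217,-0.0064,0,0],[0,0,0,-0.0217,-0.0064,0,0],[0,0,0,-0.0217,-0.0064,0,0],[0,0,0,-0.0217,-0.0064,0,0],[0,0,0,-0.0217,-0.0064,0,0]]' >/dev/null
python3 -m jog '[[0,0,0.171,0,0,0,0],[0,0,0.171,0,0,0,0],[0,0,0.171,0,0,0,0],[0,0,0.171,0,0,0,0],[0,0,0.171,0,0,0,0],[0,0,0.171,0,0,0,0],[0,0,0.171,0,0,0,0],[0,0,0.171,0,0,0,0],[0,0,0.171,0,0,0,0],[0,0,0.171,0,0,0,0]]' >/dev/null
python3 -m jog '[[0,0,0,0,0,0,0],[0,0,0,0,0,0,0]]'
python3 go.py 0.472 -0.431 -0.006 -88.25
python3 -c "
from h import *
snap('wrist','w3')"
```

```text
time_s: 11.32
position: [0.4724, -0.4307, 0.1873]
tool_rot: [[0.999, 0.032, 0.0], [0.032, -0.999, -0.0], [0.0, 0.0, -1.0]]
ft_force: [0.4, 0.0, -1.6]
grip_width: 0.0104
gripper_force: 58.6
shift now [-0.0004  0.0003  0.1933] turn z 0.0014777597932160136 (alt -3.140) shift after turn [-0.0004  0.0003  0.1933] tilt vec [ 0. -0. -0.] q [-52.9466  32.6352  63.1159   0.0003  84.2478  35.2187] t 11.325
```

View pics/w3.png

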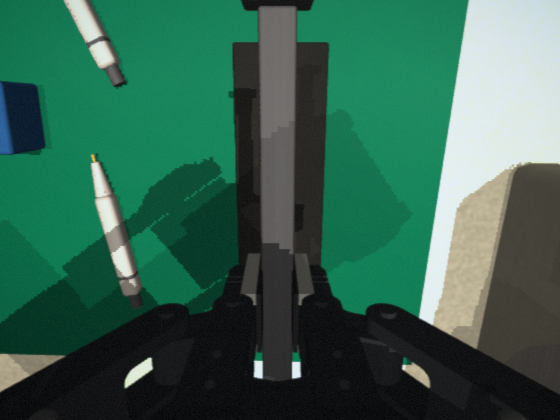

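The bar is over the pad at columns 260–296. The pad's far edge runs (233,43)–(328,43), so the bar is well centred and parallel. The fingertips reach about 9 mm below the bar, so I lower until they nearly touch the pad and release there.

```bash
python3 -c "
from h import *
d=load('w3');print(px(d,233,43,.004),px(d,328,43,.004))"
python3 -m jog '[[0,0,0,0,0,0.01,0],[0,0,0,0,0,0.022,0],[0,0,0,0,0,0.025,0],[0,0,0,0,0,0.025,0],[0,0,0,0,0,0.025,0],[0,0,0,0,0,0.025,0],[0,0,0,0,0,0.022,0],[0,0,0,0,0,0.012,0],[0,0,0,0,0,0.008,0],[0,0,0,0,0,0.005,0]]'
python3 -m jog '[[0,0,0,0,0,0.002,0],[0,0,0,0,0,0.001,0],[0,0,0,0,0,0,0]]'
```

```text
[ 0.58943138 -0.39134282  0.004     ] [ 0.59193144 -0.4693355   0.004     ]
time_s: 12.62
position: [0.4726, -0.4305, 0.0083]
tool_rot: [[1.0, 0.029, 0.0], [0.029, -1.0, -0.0], [0.0, 0.0, -1.0]]
ft_force: [0.0, -0.5, -2.6]
grip_width: 0.0108
gripper_force: 58.6
time_s: 13.0
position: [0.4725, -0.4304, 0.0056]
tool_rot: [[1.0, 0.029, 0.0], [0.029, -1.0, -0.0], [0.0, 0.0, -1.0]]
ft_force: [-0.5, 0.3, -1.6]
grip_width: 0.011
gripper_force: 58.6
```

```bash
python3 -m jog '[[0,0,0,0,0,0.001,0],[0,0,0,0,0,0,0]]'
python3 -m jog '[[0,0,0,0,0,0.001,0],[0,0,0,0,0,0,0]]'
```

```text
time_s: 13.25
position: [0.4725, -0.4305, 0.0046]
tool_rot: [[1.0, 0.029, 0.0], [0.029, -1.0, -0.0], [0.0, 0.0, -1.0]]
ft_force: [-0.6, -0.4, -0.6]
grip_width: 0.0106
gripper_force: 59.5
time_s: 13.5
position: [0.4726, -0.4305, 0.0045]
tool_rot: [[1.0, 0.029, 0.0], [0.029, -1.0, -0.001], [0.0, 0.001, -1.0]]
ft_force: [-1.8, 2.1, 7.3]
grip_width: 0.0108
gripper_force: 63.9
```

```bash
python3 -m jog '[[0,0,0,0,0,0,50],[0,0,0,0,0,0,50],[0,0,0,0,0,0,50],[0,0,0,0,0,0,50]]'
python3 -m jog '[[0,0,0,0,0,-0.01,50],[0,0,0,0,0,-0.025,60],[0,0,0,0,0,-0.03,100],[0,0,0,0,0,-0.03,100],[0,0,0,0,0,-0.03,100],[0,0,0,0,0,-0.03,100],[0,0,0,0,0,-0.03,100],[0,0,0,0,0,-0.03,100],[0,0,0,0,0,0,100],[0,0,0,0,0,0,100]]'
python3 go.py 0.625 -0.264 0.22 -67.8
python3 -c "
from h import *
snap('wrist','w4')"
```

```text
time_s: 14.0
position: [0.4724, -0.4303, 0.0032]
tool_rot: [[1.0, 0.029, -0.0], [0.029, -1.0, 0.0], [-0.0, -0.0, -1.0]]
ft_force: [-0.6, 0.0, 0.3]
grip_width: 0.0426
gripper_force: 0.0
time_s: 15.25
position: [0.4722, -0.43, 0.2176]
tool_rot: [[1.0, 0.029, -0.001], [0.029, -1.0, 0.001], [-0.001, -0.001, -1.0]]
ft_force: [-0.3, 0.8, 0.8]
grip_width: 0.0852
gripper_force: 0.0
shift now [ 0.1575 -0.1615 -0.0024] turn z -0.35870203188508315 (alt 2.783) shift after turn [ 0.2042 -0.0959 -0.0025] tilt vec [-0.0011  0.0008 -0.    ] q [-52.9245  31.4715  60.1887   0.0004  88.4163  35.4276] t 15.25
```

View pics/w4.png

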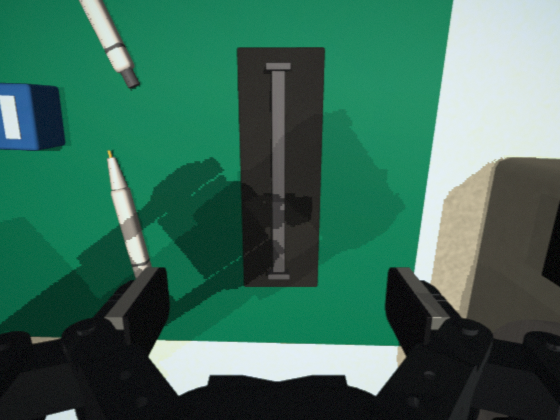

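The bar lies flat on the pad: pad rows 47–286, bar rows 64–279, column 278. Next is the right angled drill (b).

```bash
python3 -m jog '[[0,0,0,0.0197,-0.0202,0,100],[0,0,0,0.0197,-0.0202,0,100],[0,0,0,0.0197,-0.0202,0,100],[0,0,0,0.0197,-0.0202,0,100],[0,0,0,0.0197,-0.0202,0,100],[0,0,0,0.0197,-0.0202,0,100],[0,0,0,0.0197,-0.0202,0,100],[0,0,0,0.0197,-0.0202,0,100],[0,0,-0.18,0,0,0,100],[0,0,-0.178,0,0,0,100]]' >/dev/null
python3 -m jog '[[0,0,0,0,0,0,100],[0,0,0,0,0,0,100]]' >/dev/null
python3 go.py 0.625 -0.264 0.22 -67.8
python3 -c "
from h import *
snap('wrist','w5')"
```

```text
shift now [-0.0001 -0.0003 -0.0023] turn z -0.004191596309917132 (alt 3.137) shift after turn [-0.0001 -0.0003 -0.0023] tilt vec [-0.0009  0.0006 -0.    ] q [-32.8829  35.8414  52.093    0.0006  92.1267  35.1572] t 16.8
```

View pics/w5.png

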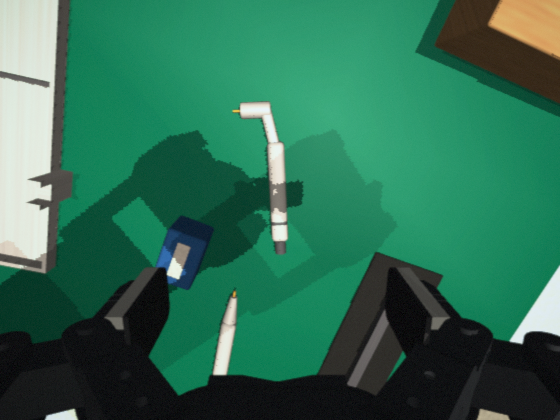

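The drill's sleeve runs from (275,144) to its tail at (281,253), and the crosswise head is at (255,110). The blue box at (185,250) is clear of the fingers.

```bash
cat >> h.py <<'E'
def drill(f,h,t):
    d=load(f);H,T=px(d,*h,.009),px(d,*t,.008);e=(H-T)[:2];L=np.linalg.norm(e)
    o=T[:2]+e/L*.074;y=np.degrees(np.arctan2(e[1],e[0]));print('drill',o,'yaw',y,'len',L);return o,y
E
python3 -c "
from h import *
drill('w5',(275.5,144),(281,253))"
python3 go.py 0.625 -0.264 0.003 -67.8
```

```text
drill [ 0.62100433 -0.26696338] yaw 24.806205220213034 len 0.11218462772469576
shift now [ 0.     -0.0002  0.2149] turn z -0.003651595626527208 (alt 3.138) shift after turn [ 0.     -0.0002  0.2149] tilt vec [-0.0006  0.0004 -0.    ] q [-32.8839  35.8296  52.0847   0.0005  92.1297  35.1253] t 16.85
```

```bash
python3 -m jog '[[0,0,0,-0.005,0.001,0.015,60],[0,0,-0.049,0,0,0.025,60],[0,0,0,0,0,0.027,60],[0,0,0,0,0,0.027,60],[0,0,0,0,0,0.027,60],[0,0,0,0,0,0.027,60],[0,0,0,0,0,0.025,60],[0,0,0,0,0,0.02,60],[0,0,0,0,0,0.014,60],[0,0,0,0,0,0.007,60]]' 50
python3 -m jog '[[0,0,0,0,0,0,60],[0,0,0,0,0,0,40],[0,0,0,0,0,0,20],[0,0,0,0,0,0,0],[0,0,0,0,0,0,0],[0,0,0,0,0,0,0],[0,0,0,0,0,0,0]]'
python3 -m jog '[[0,0,0,0,0,-0.004,0],[0,0,0,0,0,-0.008,0],[0,0,0,0,0,-0.015,0],[0,0,0,0,0,-0.02,0],[0,0,0,0,0,-0.02,0],[0,0,0,0,0,-0.02,0],[0,0,0,0,0,-0.02,0],[0,0,0,0,0,-0.02,0],[0,0,0,0,0,-0.013,0],[0,0,0,0,0,0,0]]'
python3 -c "
import numpy as np
for n,v in(('b',(-.035,-.038)),('a',(-.035,.025)),('r',(.092,0))):
  c,s=np.cos(np.radians(9.5)),np.sin(np.radians(9.5));print(n,.5675+c*v[0]-s*v[1],.0258+s*v[0]+c*v[1])"
python3 -c "
from h import *
snap('wrist','w6')"
```

```text
time_s: 18.1
position: [0.621, -0.2671, 0.0037]
tool_rot: [[0.907, 0.421, -0.001], [0.421, -0.907, 0.0], [-0.0, -0.001, -1.0]]
ft_force: [0.7, -0.3, 0.8]
grip_width: 0.0517
gripper_force: 0.0
time_s: 18.98
position: [0.6214, -0.2673, 0.0052]
tool_rot: [[0.907, 0.422, 0.001], [0.422, -0.907, -0.001], [0.001, 0.001, -1.0]]
ft_force: [-1.1, 0.2, 5.0]
grip_width: 0.014
gripper_force: 51.1
time_s: 20.23
position: [0.6213, -0.2672, 0.1455]
tool_rot: [[0.907, 0.422, 0.002], [0.422, -0.907, -0.001], [0.001, 0.002, -1.0]]
ft_force: [-0.3, 0.3, -2.6]
grip_width: 0.0144
gripper_force: 50.3
b 0.5392518129689027 -0.01745551906353851
a 0.52885381379968 0.04468047383330707
r 0.6582382753414253 0.04098437973918234
```

View pics/w6.png

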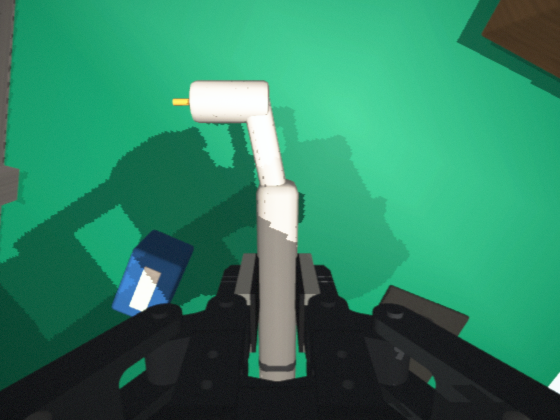

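The drill is held level: head at (230,102), sleeve down the middle at column 278.

```bash
python3 go.py 0.539 -0.0175 0.008 -80.5
```

```text
shift now [ 0.031  -0.2608  0.1364] turn z 0.2699693831318828 (alt -2.872) shift after turn [-0.0397 -0.2597  0.1364] tilt vec [ 0.0001 -0.0001  0.    ] q [-33.2773  38.2196  59.6666   0.0003  82.1038  31.7546] t 20.275
```

```bash
python3 -m jog '[[0,0,0,0.0031,-0.0261,0,0],[0,0,0,0.0031,-0.0261,0,0],[0,0,0,0.0031,-0.0261,0,0],[0,0,0,0.0031,-0.0261,0,0],[0,0,0,0.0031,-0.0261,0,0],[0,0,0,0.0031,-0.0261,0,0],[0,0,0,0.0031,-0.0261,0,0],[0,0,0,0.0031,-0.0261,0,0],[0,0,0,0.0031,-0.0261,0,0],[0,0,0,0.0031,-0.0261,0,0]]' >/dev/null
python3 -m jog '[[0,0,0.135,0,0,0,0],[0,0,0.135,0,0,0,0],[0,0,0,0,0,0.02,0],[0,0,0,0,0,0.02,0],[0,0,0,0,0,0.02,0],[0,0,0,0,0,0.02,0],[0,0,0,0,0,0.01,0],[0,0,0,0,0,0,0],[0,0,0,0,0,0,0]]'
python3 go.py 0.539 -0.0175 0.008 -80.5
python3 -c "
from h import *
snap('wrist','w7')"
```

```text
time_s: 22.65
position: [0.5394, -0.0173, 0.055]
tool_rot: [[0.986, 0.165, 0.001], [0.165, -0.986, -0.0], [0.001, 0.0, -1.0]]
ft_force: [0.1, -0.2, 0.2]
grip_width: 0.0144
gripper_force: 50.3
shift now [-0.0004  0.0001  0.047 ] turn z 5.016266995199816e-05 (alt -3.142) shift after turn [-0.0004  0.0001  0.047 ] tilt vec [ 0.0005 -0.0012  0.    ] q [-14.4174  31.9005  90.1767   0.0017  57.8513  66.0787] t 22.65
```

View pics/w7.png

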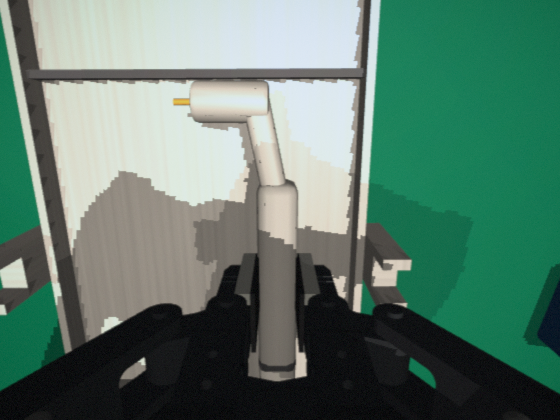

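The head's front edge is at row 82, just before the divider at rows 70–78. The knuckle at column 390 is near the bracket at (370–410, 230–300). I check these clearances before lowering.

```bash
python3 - <<'E'
from h import *
d=load('w7');T=np.array([.5675,.0258]);c,s=np.cos(np.radians(9.5)),np.sin(np.radians(9.5));R=np.array([[c,-s],[s,c]])
f=lambda u,v,z:(px(d,u,v,z)[:2]-T)@R
print('divider',f(200,80,.017),f(200,70,.017),'head',f(230,82,.058),'head bottom/tip',f(190,100,.058),'wall in',f(355,150,.018),f(42,150,.018),'bracket',f(366,228,.052),f(395,300,.052))
E
```

```text
divider [ 0.04550634 -0.00231953] [ 0.04989331 -0.0025695 ] head [ 0.04219846 -0.0212128 ] head bottom/tip [ 0.03595324 -0.00633932] wall in [ 0.01308666 -0.07644931] [0.0131237  0.07645873] bracket [-0.01559654 -0.07568599] [-0.04946475 -0.09085807]
```

```bash
python3 -m jog '[[0,0,0,-0.008,0,0,0],[0,0,0,0,0,0.01,0],[0,0,0,0,0,0.012,0],[0,0,0,0,0,0.01,0],[0,0,0,0,0,0.007,0],[0,0,0,0,0,0.004,0],[0,0,0,0,0,0.002,0],[0,0,0,0,0,0,0]]'
python3 -m jog '[[0,0,0,0,0,0.0015,0],[0,0,0,0,0,0,0]]'
```

```text
time_s: 23.7
position: [0.5312, -0.0187, 0.0094]
tool_rot: [[0.986, 0.165, 0.0], [0.165, -0.986, -0.0], [0.0, 0.0, -1.0]]
ft_force: [-0.1, -0.1, -1.2]
grip_width: 0.0146
gripper_force: 50.3
time_s: 23.95
position: [0.5313, -0.0187, 0.0082]
tool_rot: [[0.986, 0.165, 0.001], [0.165, -0.986, -0.0], [0.001, 0.0, -1.0]]
ft_force: [-0.9, -0.2, 2.0]
grip_width: 0.0145
gripper_force: 50.6
```

```bash
python3 -m jog '[[0,0,0,0,0,0,30],[0,0,0,0,0,0,30],[0,0,0,0,0,0,30],[0,0,0,0,0,-0.01,30],[0,0,0,0,0,-0.03,35],[0,0,0,0,0,-0.04,60],[0,0,0,0,0,-0.04,60],[0,0,0,0,0,-0.04,60],[0,0,0,0,0,-0.04,60],[0,0,0,0,0,0,60]]'
python3 go.py 0.602 0.272 0.21 -67.5
```

```text
time_s: 25.2
position: [0.5321, -0.0189, 0.2113]
tool_rot: [[0.986, 0.165, 0.007], [0.165, -0.986, -0.002], [0.006, 0.003, -1.0]]
ft_force: [0.7, -0.1, 0.8]
grip_width: 0.0512
gripper_force: 0.0
shift now [ 0.117  -0.2754  0.0012] turn z -0.22679141356282123 (alt 2.915) shift after turn [ 0.1759 -0.242   0.0017] tilt vec [ 0.0028 -0.0062  0.    ] q [-14.7837  20.7755  79.4232  -0.0006  79.4138  65.7101] t 25.2
```

```bash
python3 -m jog '[[0,0,0,0.0117,-0.0275,0,60],[0,0,0,0.0117,-0.0275,0,60],[0,0,0,0.0117,-0.0275,0,60],[0,0,0,0.0117,-0.0275,0,60],[0,0,0,0.0117,-0.0275,0,60],[0,0,0,0.0117,-0.0275,0,60],[0,0,0,0.0117,-0.0275,0,60],[0,0,0,0.0117,-0.0275,0,60],[0,0,0,0.0117,-0.0275,0,60],[0,0,0,0.0117,-0.0275,0,60]]' >/dev/null
python3 -m jog '[[0,0,-0.113,0,0,0,60],[0,0,-0.113,0,0,0,60],[0,0,0,0,0,0,60],[0,0,0,0,0,0,60]]' >/dev/null
python3 go.py 0.602 0.272 0.21 -67.5
python3 -c "
from h import *
snap('wrist','w8')"
```

```text
shift now [ 0.0011  0.0001 -0.0026] turn z -0.003213110979652711 (alt 3.138) shift after turn [ 0.0011  0.0001 -0.0026] tilt vec [-0.0001  0.0009  0.    ] q [14.064  34.0374 57.1593 -0.001  88.8557 81.7481] t 26.95
```

View pics/w8.png

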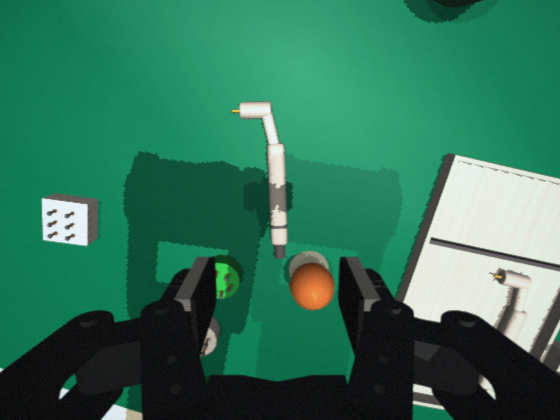

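Drill a's sleeve runs from (275,145) to its tail at (280,258). The orange ball at (312,285) sits beyond the tail, clear of the fingers. Drill b lies in the long bay at right.

```bash
python3 -c "
from h import *
o,y=drill('w8',(275.5,145),(280.5,258))
import subprocess;print(subprocess.run(['python3','go.py',str(o[0]),str(o[1]),'0.0045',str(y-90)],capture_output=True,text=True).stdout)"
```

```text
drill [0.59573026 0.26854286] yaw 24.806855883995695 len 0.11342619196023623
shift now [-0.006   0.0009  0.203 ] turn z -0.04305331759142615 (alt 3.099) shift after turn [-0.006   0.0007  0.203 ] tilt vec [-0.0001  0.0006 -0.    ] q [14.0649 34.0293 57.1469  0.0017 88.858  81.7248] t 27.0
```

```bash
python3 -m jog '[[0,0,0,-0.006,0.001,0.015,60],[0,0,-0.043,0,0,0.025,60],[0,0,0,0,0,0.026,60],[0,0,0,0,0,0.026,60],[0,0,0,0,0,0.026,60],[0,0,0,0,0,0.026,60],[0,0,0,0,0,0.025,60],[0,0,0,0,0,0.018,60],[0,0,0,0,0,0.01,60],[0,0,0,0,0,0.006,60]]' 50
python3 -m jog '[[0,0,0,0,0,0,60],[0,0,0,0,0,0,40],[0,0,0,0,0,0,20],[0,0,0,0,0,0,0],[0,0,0,0,0,0,0],[0,0,0,0,0,0,0],[0,0,0,0,0,0,0]]'
python3 -m jog '[[0,0,0,0,0,-0.004,0],[0,0,0,0,0,-0.008,0],[0,0,0,0,0,-0.015,0],[0,0,0,0,0,-0.02,0],[0,0,0,0,0,-0.02,0],[0,0,0,0,0,-0.02,0],[0,0,0,0,0,-0.02,0],[0,0,0,0,0,-0.02,0],[0,0,0,0,0,-0.013,0],[0,0,0,0,0,0,0]]'
python3 go.py 0.521 0.0434 0.05 -80.5
```

```text
time_s: 28.25
position: [0.5962, 0.2687, 0.0047]
tool_rot: [[0.907, 0.421, 0.0], [0.421, -0.907, 0.0], [0.0, 0.0, -1.0]]
ft_force: [-0.5, -0.1, -0.3]
grip_width: 0.0509
gripper_force: 0.0
time_s: 29.12
position: [0.5963, 0.2687, 0.0055]
tool_rot: [[0.907, 0.421, 0.001], [0.421, -0.907, 0.0], [0.001, 0.0, -1.0]]
ft_force: [-1.0, -0.8, 5.0]
grip_width: 0.0146
gripper_force: 50.8
time_s: 30.38
position: [0.5962, 0.2687, 0.146]
tool_rot: [[0.907, 0.421, 0.002], [0.421, -0.907, 0.0], [0.002, 0.0, -1.0]]
ft_force: [0.5, -0.1, -2.3]
grip_width: 0.0142
gripper_force: 50.1
shift now [-0.1634  0.1726  0.0957] turn z 0.26906070232254803 (alt -2.873) shift after turn [-0.1116  0.2098  0.0959] tilt vec [ 0.0004 -0.002   0.    ] q [13.911  35.8979 63.9868  0.0002 79.9983 78.9949] t 30.375
```

```bash
python3 -m jog '[[0,0,0,-0.0163,0.0173,0,0],[0,0,0,-0.0163,0.0173,0,0],[0,0,0,-0.0163,0.0173,0,0],[0,0,0,-0.0163,0.0173,0,0],[0,0,0,-0.0163,0.0173,0,0],[0,0,0,-0.0163,0.0173,0,0],[0,0,0,-0.0163,0.0173,0,0],[0,0,0,-0.0163,0.0173,0,0],[0,0,0,-0.0163,0.0173,0,0],[0,0,0,-0.0163,0.0173,0,0]]' >/dev/null
python3 -m jog '[[0,0,0.135,0,0,0,0],[0,0,0.134,0,0,0,0],[0,0,0,0,0,0.02,0],[0,0,0,0,0,0.02,0],[0,0,0,0,0,0.02,0],[0,0,0,0,0,0.02,0],[0,0,0,0,0,0.011,0],[0,0,0,0,0,0,0],[0,0,0,0,0,0,0]]'
python3 go.py 0.521 0.0434 0.009 -80.5
python3 -c "
from h import *
snap('wrist','w9')"
```

```text
time_s: 32.75
position: [0.5213, 0.043, 0.0544]
tool_rot: [[0.986, 0.165, 0.001], [0.165, -0.986, -0.0], [0.001, 0.0, -1.0]]
ft_force: [-0.4, 0.0, -0.8]
grip_width: 0.0143
gripper_force: 50.0
shift now [-0.0003 -0.0004  0.0454] turn z 2.2966879537223584e-06 (alt -3.142) shift after turn [-0.0003 -0.0004  0.0454] tilt vec [ 0.0003 -0.0009  0.    ] q [-8.2629 30.7187 92.8952  0.0023 56.331  72.2357] t 32.75
```

View pics/w9.png

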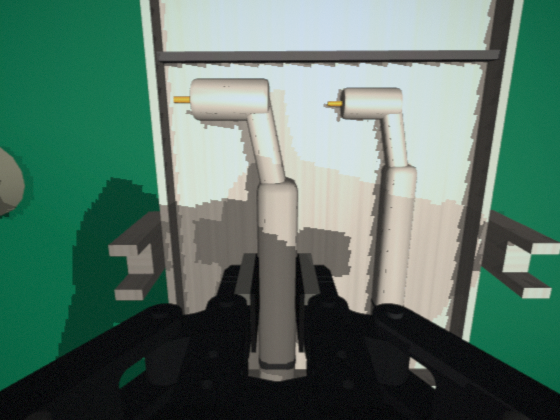

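The held drill a (head at 230,98) is clear of drill b (sleeve at column 400, bur tip at 328), the divider (row 55) and the left wall (column 165).

```bash
python3 -m jog '[[0,0,0,0,0,0.008,0],[0,0,0,0,0,0.01,0],[0,0,0,0,0,0.011,0],[0,0,0,0,0,0.009,0],[0,0,0,0,0,0.005,0],[0,0,0,0,0,0.002,0],[0,0,0,0,0,0,0]]'
python3 -m jog '[[0,0,0,0,0,0.001,0],[0,0,0,0,0,0,0]]'
python3 -m jog '[[0,0,0,0,0,0,32],[0,0,0,0,0,0,32],[0,0,0,0,0,0,32],[0,0,0,0,0,-0.01,32],[0,0,0,0,0,-0.03,40],[0,0,0,0,0,-0.04,80],[0,0,0,0,0,-0.04,80],[0,0,0,0,0,-0.04,80],[0,0,0,0,0,-0.04,80],[0,0,0,0,0,0,80]]'
python3 go.py 0.4164 0.2868 0.21 0
```

```text
time_s: 33.67
position: [0.5211, 0.0431, 0.0089]
tool_rot: [[0.986, 0.165, 0.0], [0.165, -0.986, -0.0], [0.0, 0.0, -1.0]]
ft_force: [-0.4, 0.7, -1.3]
grip_width: 0.0143
gripper_force: 50.1
time_s: 33.92
position: [0.5212, 0.0431, 0.0085]
tool_rot: [[0.986, 0.165, 0.001], [0.165, -0.986, -0.0], [0.001, 0.0, -1.0]]
ft_force: [-2.0, 0.2, 4.6]
grip_width: 0.0145
gripper_force: 50.8
time_s: 35.17
position: [0.522, 0.043, 0.2112]
tool_rot: [[0.986, 0.165, 0.007], [0.165, -0.986, -0.001], [0.006, 0.002, -1.0]]
ft_force: [-0.5, -0.2, -1.3]
grip_width: 0.0684
gripper_force: 0.0
shift now [-0.0638 -0.2579  0.0003] turn z -1.4048950174282067 (alt 1.737) shift after turn [ 0.2438 -0.1056  0.0026] tilt vec [ 0.002  -0.0064  0.    ] q [-8.2583 19.928  80.769  -0.0001 78.9203 72.2359] t 35.175
```

```bash
python3 -m jog '[[0,0,0,-0.0064,-0.0258,0,90],[0,0,0,-0.0064,-0.0258,0,90],[0,0,0,-0.0064,-0.0258,0,90],[0,0,0,-0.0064,-0.0258,0,90],[0,0,0,-0.0064,-0.0258,0,90],[0,0,0,-0.0064,-0.0258,0,90],[0,0,0,-0.0064,-0.0258,0,90],[0,0,0,-0.0064,-0.0258,0,90],[0,0,0,-0.0064,-0.0258,0,90],[0,0,0,-0.0064,-0.0258,0,90]]' >/dev/null
python3 -m jog '[[0,0,0,0,0,0,90],[0,0,0,0,0,0,90]]' >/dev/null
python3 go.py 0.4164 0.2868 0.21 -80.5
python3 -c "
from h import *
snap('wrist','w10')"
```

```text
shift now [ 0.0012 -0.0001 -0.0026] turn z -3.15408372012809e-05 (alt 3.142) shift after turn [ 0.0012 -0.0001 -0.0026] tilt vec [ 0.0004  0.0008 -0.    ] q [ 21.1377  18.4223  83.7699  -0.0151  77.8591 101.6427] t 36.675
```

View pics/w10.png

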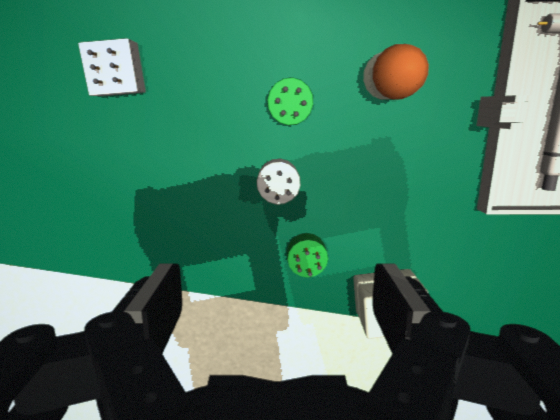

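The white round stand is at (278,182), between green pucks at (290,101) and (307,256). The fingers at columns 220–335 are clear.

```bash
python3 -c "
from h import *
d=load('w10');p=px(d,278.5,182,.021);print(p)
import subprocess;print(subprocess.run(['python3','go.py',str(p[0]),str(p[1]),'0.005','-80.5'],capture_output=True,text=True).stdout)"
```

```text
[0.41672315 0.28459904 0.021     ]
shift now [0.0011 0.0018 0.2025] turn z -0.0006254645191479568 (alt 3.141) shift after turn [0.0011 0.0018 0.2025] tilt vec [0.0003 0.0006 0.    ] q [ 21.1104  18.4148  83.7593  -0.0126  77.8626 101.6489] t 36.725
```

```bash
python3 -m jog '[[0,0,0,0.001,0.002,0.015,90],[0,0,0,0,0,0.025,90],[0,0,0,0,0,0.026,90],[0,0,0,0,0,0.026,90],[0,0,0,0,0,0.026,90],[0,0,0,0,0,0.026,90],[0,0,0,0,0,0.025,90],[0,0,0,0,0,0.018,90],[0,0,0,0,0,0.01,90],[0,0,0,0,0,0.005,90]]' 50
python3 -m jog '[[0,0,0,0,0,0,80],[0,0,0,0,0,0,60],[0,0,0,0,0,0,40],[0,0,0,0,0,0,0],[0,0,0,0,0,0,0],[0,0,0,0,0,0,0],[0,0,0,0,0,0,0]]'
python3 -m jog '[[0,0,0,0,0,-0.004,0],[0,0,0,0,0,-0.008,0],[0,0,0,0,0,-0.015,0],[0,0,0,0,0,-0.02,0],[0,0,0,0,0,-0.02,0],[0,0,0,0,0,-0.02,0],[0,0,0,0,0,-0.02,0],[0,0,0,0,0,-0.02,0],[0,0,0,0,0,-0.013,0],[0,0,0,0,0,0,0]]'
python3 go.py 0.658 0.041 0.05 -80.5
```

```text
time_s: 37.98
position: [0.4169, 0.2848, 0.0056]
tool_rot: [[0.986, 0.164, -0.0], [0.164, -0.986, -0.0], [-0.0, 0.0, -1.0]]
ft_force: [0.1, 0.1, -0.3]
grip_width: 0.0768
gripper_force: 0.0
time_s: 38.85
position: [0.4169, 0.2853, 0.0066]
tool_rot: [[0.986, 0.165, 0.001], [0.165, -0.986, 0.0], [0.001, -0.0, -1.0]]
ft_force: [-2.4, -1.3, 6.9]
grip_width: 0.0381
gripper_force: 49.5
time_s: 40.1
position: [0.4168, 0.2853, 0.1465]
tool_rot: [[0.986, 0.165, 0.002], [0.165, -0.986, 0.001], [0.002, -0.0, -1.0]]
ft_force: [-0.6, -0.5, -0.8]
grip_width: 0.0378
gripper_force: 50.2
shift now [0.1974 0.2808 0.0968] turn z 3.912543218640549e-05 (alt -3.142) shift after turn [0.1974 0.2808 0.0968] tilt vec [-0.0003 -0.0016 -0.    ] q [ 20.9343  22.0605  89.3262   0.0004  68.5173 101.4319] t 40.1
```

```bash
python3 -m jog '[[0,0,0,0.0197,0.0281,0,0],[0,0,0,0.0197,0.0281,0,0],[0,0,0,0.0197,0.0281,0,0],[0,0,0,0.0197,0.0281,0,0],[0,0,0,0.0197,0.0281,0,0],[0,0,0,0.0197,0.0281,0,0],[0,0,0,0.0197,0.0281,0,0],[0,0,0,0.0197,0.0281,0,0],[0,0,0,0.0197,0.0281,0,0],[0,0,0,0.0197,0.0281,0,0]]' >/dev/null
python3 -m jog '[[0,0,0,0,0,0,0],[0,0,0,0,0,0.02,0],[0,0,0,0,0,0.025,0],[0,0,0,0,0,0.025,0],[0,0,0,0,0,0.02,0],[0,0,0,0,0,0.005,0],[0,0,0,0,0,0,0],[0,0,0,0,0,0,0]]'
python3 go.py 0.658 0.041 0.0105 -80.5
python3 -c "
from h import *
snap('wrist','w11')"
```

```text
time_s: 42.35
position: [0.6576, 0.0407, 0.0518]
tool_rot: [[0.986, 0.165, 0.001], [0.165, -0.986, -0.0], [0.001, 0.0, -1.0]]
ft_force: [-1.3, -0.4, -0.3]
grip_width: 0.0383
gripper_force: 50.3
shift now [ 0.0004 -0.0003  0.0413] turn z 0.0001446759688918637 (alt -3.141) shift after turn [ 0.0004 -0.0003  0.0413] tilt vec [ 0.0004 -0.0014  0.    ] q [-6.7352 41.7011 69.2907  0.0031 68.9236 73.7554] t 42.35
```

View pics/w11.png

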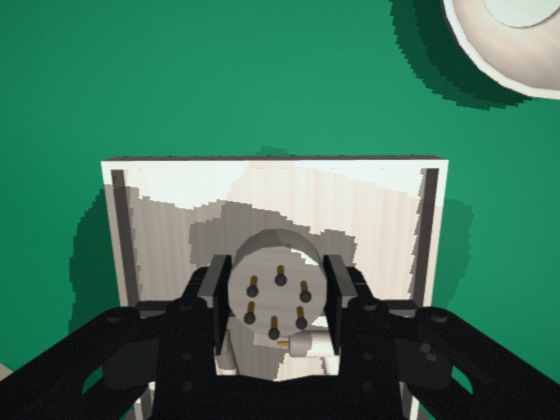

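The puck is held upright at (278,285) over the short bay, with the far wall at row 160. Lowering.

```bash
python3 -m jog '[[0,0,0,0,0,0.008,0],[0,0,0,0,0,0.01,0],[0,0,0,0,0,0.01,0],[0,0,0,0,0,0.008,0],[0,0,0,0,0,0.004,0],[0,0,0,0,0,0.001,0],[0,0,0,0,0,0,0]]'
python3 -m jog '[[0,0,0,0,0,0.001,0],[0,0,0,0,0,0,0]]'
```

```text
time_s: 43.28
position: [0.6574, 0.0405, 0.01]
tool_rot: [[0.986, 0.165, 0.0], [0.165, -0.986, -0.0], [0.0, 0.0, -1.0]]
ft_force: [-0.4, 0.5, -1.4]
grip_width: 0.0382
gripper_force: 50.4
time_s: 43.52
position: [0.6575, 0.0405, 0.0097]
tool_rot: [[0.986, 0.165, 0.001], [0.165, -0.986, -0.0], [0.001, 0.0, -1.0]]
ft_force: [-1.5, -0.7, 5.0]
grip_width: 0.0376
gripper_force: 50.8
```

Contact with the floor. I release, lift, and back off to the side for a final look.

```bash
python3 -m jog '[[0,0,0,0,0,0,75],[0,0,0,0,0,0,75],[0,0,0,0,0,0,75],[0,0,0,0,0,-0.01,75],[0,0,0,0,0,-0.03,75],[0,0,0,0,0,-0.04,80],[0,0,0,0,0,-0.04,80],[0,0,0,0,0,-0.04,80],[0,0,0,0,0,-0.04,80],[0,0,0,0,0,0,80]]'
python3 -m jog '[[0,0,0,-0.03,0,0,80],[0,0,0,-0.03,0,0,80],[0,0,0,-0.03,0,0,80],[0,0,0,-0.03,0,0,80],[0,0,0,0,0,-0.03,80],[0,0,0,0,0,-0.03,80],[0,0,0,0,0,0,80],[0,0,0,0,0,0,80]]'
python3 -c "
from h import *
snap('wrist','w12');snap('scene','s12')
a=load('w12')['pixels'];b=load('s12')['pixels'][90:350,120:500]
b=cv2.resize(b,(400,274));a=cv2.resize(a,(400,300))
cv2.imwrite('pics/f12.png',np.vstack([a,b])[:,:,::-1])"
```

```text
time_s: 44.78
position: [0.6583, 0.0405, 0.2132]
tool_rot: [[0.986, 0.165, 0.008], [0.165, -0.986, -0.001], [0.007, 0.002, -1.0]]
ft_force: [-0.0, 0.3, -0.3]
grip_width: 0.0684
gripper_force: 0.0
time_s: 45.78
position: [0.5385, 0.0208, 0.2677]
tool_rot: [[0.986, 0.165, -0.002], [0.165, -0.986, 0.0], [-0.002, -0.001, -1.0]]
ft_force: [-0.1, 0.4, -1.0]
grip_width: 0.0681
gripper_force: 0.0
```

View pics/f12.png

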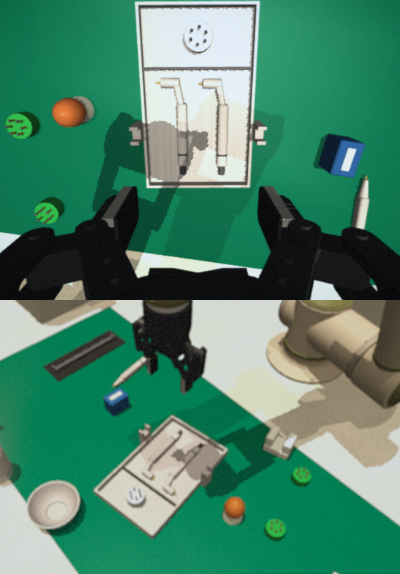

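Both drills lie flat in the long bay, at (182,130) and (221,130). The round stand is upright in the short bay at (198,37), and the bar is on the pad. Handing in.

```bash
python3 -c "
from rig import job
print(job.close_job())"
```

```text
the job is handed in; nothing more can be done
None
```

The job is handed in at about 46 s: the bar lies lengthwise on the pad, both angled drills are flat in the long bay, the round stand is upright in the short bay, and I moved neither look-alike; no verdict came back.

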